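Close the heel drilling jig

TASK

A rubber heel lift lies ready in the drilling jig, between its two upright pins. Take the longer of the two aluminium guide plates by its bridge handle and lower it level over both pins together, letting go only once the pins stand in its holes, so that it ends lying flat and fully down on the shoulders of both pins. Leave the shorter plate where it lies.

Things in the scene. Friction and masses are not known exactly. Their poses are not given: they have to be found in the camera images.
- jig: fixed dark steel base 180x84x14 mm (x,y,z), a black heel lift fixed on it between two upright steel pins at x = -58 and +58, y = 0. Each pin stands on a round shoulder 34 mm across, its flat top at z = 24; the pin is 18 mm thick up to z = 32, then tapers to a 7 mm tip at z = 62. Heel top is below the shoulders. Origin: centre of the underside, on the counter; x along the line of pins, z up
- long_plate: loose pale aluminium plate 160x64x10 mm (x,y,z), 0.3 kg, lying flat; two 26 mm through holes at x = -58 and +58, y = 0 (fits either way round). Dark bridge handle on top: a bar along x, 74 mm long, 14 mm wide (y), from z = 30 to 50, on posts at x = -30 and +30. Origin: centre of the plate's underside, below the centre of mass; z up
- short_plate: loose pale aluminium plate 108x64x10 mm (x,y,z), to be left alone; 26 mm holes at x = -34 and +34, similar handle 44 mm long; does not fit the jig. Origin: centre of its underside, z up

How it is judged:
By the outcome, as a careful person would: the job done as asked, in the order asked, and still so for the second after the job is handed in, with the robot touching nothing.
It also fails if it takes over 38 s, if anything falls off the work surface, if the arm or the gripper's body presses on something with over 40 N, if the wrist force passes 120 N, or if a joint passes its speed limit or range.

ROBOT

A 7-joint arm with a two-finger parallel gripper is mounted at the origin on a cart in front of the work surface, level with it; the furniture and walls round the work are solid. World frame = base frame: x ahead of the robot, y to its left, z up, the work surface at z = 0. Lengths are in m, angles in rad, forces in N, time in s.
With the tool pointing down it reaches from about 0.4 to 0.875 m from the base axis. Payload 19.3 kg.
Tool frame: the origin (TCP) lies midway between the tips of the shut fingers; the grasp point (between the pads) lies 19 mm behind it (env.hold_point_z is the distance from the TCP to the grasp point, in m); z points along the fingers, y is the line along which they close (so a half turn about z gives the same grasp; the last joint's range is limited). The gripper opens to 85 mm and grips with 20 to 120 N. Pads are 22 mm wide; open, the fingers measure 114 mm over their backs; the gripper's body (76 mm by 85 mm) begins 54 mm behind the grasp point. The pads swing forward as they close: fully open they stand 13 mm farther back than shut.
Start: joints at [1.186, 0.521, -0.036, 1.599, 0.021, 1.021, -0.113], TCP at [0.193, -0.594, 0.231] pointing down, gripper open.
Joint ranges: [-2.91, 2.91], [-0.3, 2.13], [-1.5, 1.42], [0.17, 2.43], [-1.26, 4.41], [0.16, 1.93], [-2.52, 2.52]. Speed limits (rad/s): [1.89, 1.89, 2.39, 2.39, 3.01, 3.01, 3.01].

INTERFACE

Orientations are given as a rotation vector (axis times angle).
In Python, from cell import env, imaging gives the robot as it stands.
- The arm moves only by the tool step_arm, never from a script. Its argument "moves" is a list that holds one entry, the list of rows, each a list of 7 numbers: the shift along the tool's x, y, z each as a share of 1 m, from -1 to 1, then the turn, a rotation vector about the tool's x, y, z each as a share of 120 degrees, from -1 to 1, then the closure, from 0 (fully open) to 1 (shut). A call has 1 to 5 rows; each row shifts and turns the commanded pose from where the row before left it, along the tool's axes as they then stand; what a row does not reach is not made up. A row lasts 1/10 s, in which the tool goes at most 50 mm and 8.59 degrees, less where a joint would pass 70% of its speed; a pose out of reach is approached as far as the arm can. A call with a number of a shift or a turn outside -1 to 1 is refused whole. A call with a gripper value outside its range is refused whole. The fingers move at their own pace and stop on an object; the grip force is fixed at half the most. Time passes only in rows, so rows that do not move let the fingers close. It gives the time, the measured TCP pose, the force, the opening and the grip force at its end, in the units of the state.
- env.get_state(): the state, without advancing time (a new reading comes with each control period).
- imaging.snapshot(name): name is "scene" or "top"; returns (picture, depth): 420x560x3 uint8, red, green, blue; 420x560 float32, m along the optical axis (not along the pixel's ray), 0 where there is no reading.
- imaging.calibration(name): a dict with "camera_matrix" (3x3 intrinsics, pixels), "rvec" (rotation vector, rad) and "tvec" (3), from world to camera coordinates, as OpenCV has them. Camera axes: x right, y down, z forward; pixel columns grow to the right and rows downward; lengths in m; the calibration is good to about 2 mm. A picture is of the moment at which its call begins. calibration takes no time and is no camera call.
- env.finish_job(): hands the job in; it is judged then, once.
The state is a dict: "t": time; "joint_positions": joint angles; "joint_velocities": joint speeds; "joint_torque": joint torques, N m; "tool_pos": TCP position; "ee_rot": TCP orientation; "force": force on the tool from outside, world axes, zero at the start; "wrist_torque": the same for the moment, N m; "gripper_width": finger opening in m; "grasp_force": force on a finger pad.
Only numpy, scipy, OpenCV 4.12 (cv2) and the standard library are available. Lean on these libraries where they do the work, as an engineer would, in place of code of your own. Each camera call takes 0.05 s, during which the arm holds its last target. There are 200 camera calls.

## Working session

There is one attempt and no reset: what is moved stays moved. The work goes in short steps, Python scripts to look and compute and a tool call to move; the robot and the scene stay as the last step left them, time stands still between calls to the robot, and variables do not carry over. Pictures are saved under pics/ and viewed, at most 10 in all, crops included, and the job is handed in when it is done.

Besides the shell and the picture viewer there is one more tool, called after ">>>" in YAML: its name, and indented under it one key for each argument. step_arm: Moves the arm, as the interface text tells. Its arguments: {"type":"object","properties":{"moves":{"type":"array"}},"required":["moves"]}

```bash
mkdir -p pics; cat > h.py <<'E'
import numpy as np,cv2
from cell import env,imaging
from scipy.spatial.transform import Rotation as R
def snap(n,f,crop=None,s=1):
    p,d=imaging.snapshot(n); np.savez(f'pics/{f}.npz',p=p,d=d)
    show(f,f,crop,s)
    return p,d
def show(src,f,crop=None,s=1):
    p=np.load(f'pics/{src}.npz')['p']
    if crop: a,b,c,e=crop; p=p[b:e,a:c]
    cv2.imwrite(f'pics/{f}.png',cv2.resize(p[:,:,::-1],None,fx=s,fy=s,interpolation=cv2.INTER_CUBIC))
def world(n,uv,z=None,d=None):
    c=imaging.calibration(n);K=c['camera_matrix'];Rm=cv2.Rodrigues(np.array(c['rvec'],float))[0];t=np.array(c['tvec']).ravel()
    r=Rm.T@np.linalg.inv(K)@np.array([uv[0],uv[1],1.]);o=-Rm.T@t
    return o+r*((z-o[2])/r[2] if z is not None else d)
E
python3 - <<'E'
from h import *
snap("top","t0",s=1.4); snap("scene","s0",s=1.4)
s=env.get_state(); print(s['tool_pos'],R.from_rotvec(s['ee_rot']).as_matrix().round(3),s['t'])
E
```

```text
[ 0.19340529 -0.59402004  0.23081783] [[ 0.951  0.31  -0.   ]
 [ 0.31  -0.951  0.001]
 [-0.    -0.001 -1.   ]] 0.1
```

View pics/t0.png

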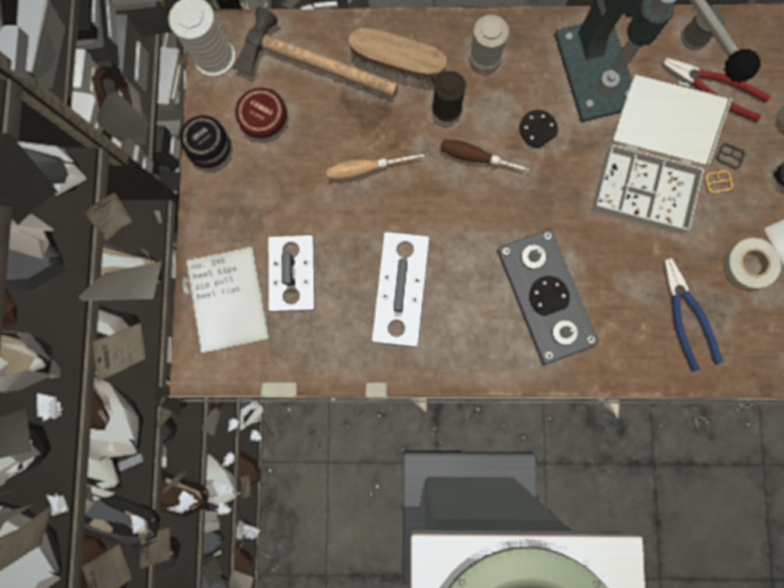

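View pics/s0.png

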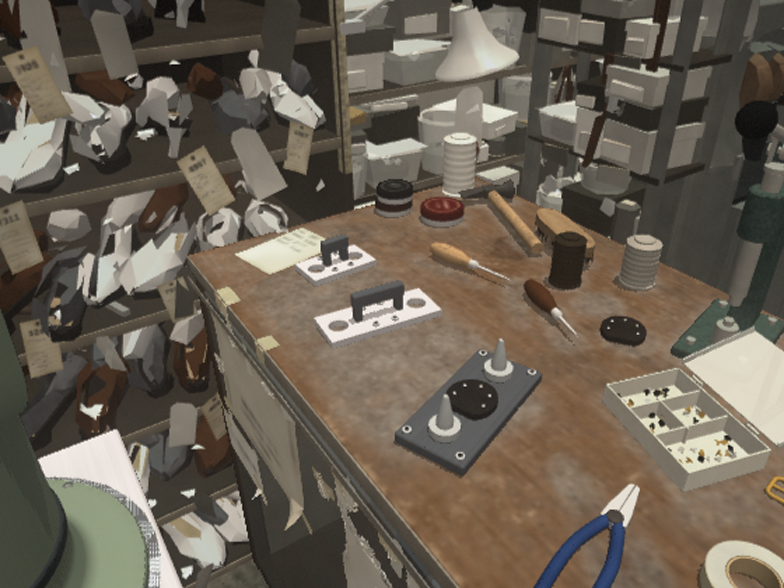

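The top view (1.4x) shows the long plate at about (401,289), its handle running (405,258)–(398,312), and the jig shoulders at about (534,257) and (566,332). The short plate is at (291,272). I'll enlarge this area.

```bash
python3 - <<'E'
from h import *
show("t0","t0c",(255,155,435,267),4.4)
z=np.load('pics/t0.npz');p=z['p'].astype(int)
m=((p.min(2)>200)).astype(np.uint8); m[:,:262]=0;m[:,310:]=0;m[:160]=0;m[250:]=0
c=max(cv2.findContours(m,cv2.RETR_EXTERNAL,cv2.CHAIN_APPROX_NONE)[0],key=cv2.contourArea)
r=cv2.minAreaRect(c);print(r)
b=cv2.boxPoints(r);w=np.array([world("top",q,z=.01) for q in b]);print(w.round(4),w.mean(0))
print(imaging.calibration("top"))
E
```

```text
((285.5958251953125, 205.93887329101562), (32.13749313354492, 78.15980529785156), 6.115502834320068)
[[0.4179 0.2179 0.01  ]
 [0.5776 0.2021 0.01  ]
 [0.5703 0.1365 0.01  ]
 [0.4112 0.1538 0.01  ]] [0.49423105 0.17757951 0.01      ]
{'camera_matrix': array([[439.99956622,   0.        , 281.04410791],
       [  0.        , 439.99956622, 212.07751226],
       [  0.        ,   0.        ,   1.        ]]), 'rvec': array([ 2.14453261, -2.13947432,  0.11756484]), 'tvec': array([0.18513247, 0.47798519, 0.83311973])}
```

View pics/t0c.png

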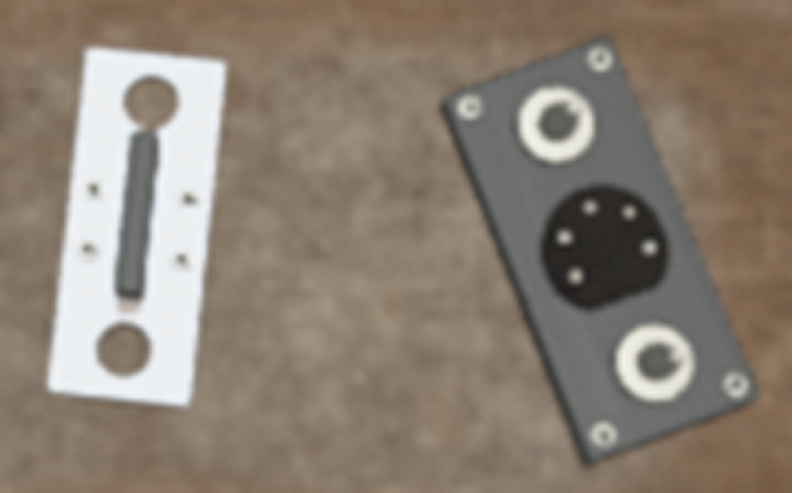

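The crop (4.4x) shows the shoulders at about (557,124) and (655,362), and the handle from (145,130) to (128,300). Now I'll work out the jig pose and the way there.

```bash
cat >> h.py <<'E'
def shoulders(f,n="top"):
    p=np.load(f'pics/{f}.npz')['p'].astype(int);out=[]
    for u,v in [(381.5,183.2),(403.8,237.2)]:
        m=np.zeros(p.shape[:2],np.uint8);cv2.circle(m,(round(u),round(v)),12,1,-1)
        m&=(p.min(2)>150)
        c=max(cv2.findContours(m,cv2.RETR_EXTERNAL,cv2.CHAIN_APPROX_NONE)[0],key=cv2.contourArea)
        e=cv2.fitEllipse(cv2.convexHull(c));print(e);out.append(world(n,e[0],z=.024))
    return np.array(out)
E
python3 - <<'E'
from h import *
w=shoulders('t0');print(w,w.mean(0));d=w[0]-w[1];print(np.linalg.norm(d),np.degrees(np.arctan2(d[1],d[0])))
# plate holes and handle
f=lambda x,y:((x+.5)/4.4-.5+255,(y+.5)/4.4-.5+155)
a=world("top",f(151,102),z=.008);b=world("top",f(124,349),z=.008);d=a-b;print(a,b,(a+b)/2,np.linalg.norm(d),np.degrees(np.arctan2(d[1],d[0])))
a=world("top",f(144,130),z=.05);b=world("top",f(129,300),z=.05);d=a-b;print((a+b)/2,np.linalg.norm(d),np.degrees(np.arctan2(d[1],d[0])))
s=env.get_state();M=R.from_rotvec(s['ee_rot']).as_matrix()
print(M.T@(np.array([.494,.1776,.15])-s['tool_pos']),M.T@(np.array([.5,-.25,.2])-s['tool_pos']))
E
```

```text
((381.04833984375, 182.6627197265625), (16.57537269592285, 17.084936141967773), 127.48592376708984)
((403.3794860839844, 236.943115234375), (16.721586227416992, 17.718486785888672), 121.12174987792969)
[[ 0.53839646 -0.01338864  0.024     ]
 [ 0.42975349 -0.05423737  0.024     ]] [ 0.48407498 -0.033813    0.024     ]
0.11606857235062383 20.605787016655945
[0.55192339 0.17096335 0.008     ] [0.43654817 0.18316018 0.008     ] [0.49423578 0.17706177 0.008     ] 0.11601811991205978 -6.034581819055925
[0.49243752 0.17702862 0.05      ] 0.07601740558517839 -4.843372507322514
[ 0.52475523 -0.64054337  0.0813777 ] [ 0.39805259 -0.23214849  0.0310009 ]
```

>>> step_arm:
  moves:
    - [[0.04,-0.023,0,0,0,0,0],[0.04,-0.023,0,0,0,0,0],[0.04,-0.023,0,0,0,0,0],[0.04,-0.023,0,0,0,0,0],[0.04,-0.023,0,0,0,0,0]]

```text
t: 0.6
tool_pos: [0.3489, -0.4214, 0.2312]
ee_rot: [-3.103, -0.492, 0.0]
force: [1.3, -0.3, 0.4]
gripper_width: 0.0853
grasp_force: 0.0
```

>>> step_arm:
  moves:
    - [[0.03,-0.035,0,0,0,0,0],[0.03,-0.035,0,0,0,0,0],[0.03,-0.035,0,0,0,0,0],[0.03,-0.035,0,0,0,0,0],[0.03,-0.035,0,0,0,0,0]]

```text
t: 1.1
tool_pos: [0.4368, -0.2084, 0.2313]
ee_rot: [3.103, 0.492, -0.0]
force: [0.6, -0.7, -0.1]
gripper_width: 0.0852
grasp_force: 0.0
```

>>> step_arm:
  moves:
    - [[0.02,-0.035,0,0,0,0,0],[0.02,-0.035,0,0,0,0,0],[0.02,-0.035,0,0,0,0,0],[0.02,-0.035,0,0,0,0,0],[0,0,0,0,0,0,0]]

```text
t: 1.6
tool_pos: [0.47, -0.0473, 0.2313]
ee_rot: [-3.1, -0.502, -0.001]
force: [-0.1, -0.8, -0.5]
gripper_width: 0.0855
grasp_force: 0.0
```

```bash
cat >> h.py <<'E'
def rel(x,y,z,ang):
    s=env.get_state();M=R.from_rotvec(s['ee_rot']).as_matrix()
    print(s['t'],s['tool_pos'].round(4) if hasattr(s['tool_pos'],'round') else s['tool_pos'],'yaw',np.degrees(np.arctan2(M[1,0],M[0,0])),'q',np.round(s['joint_positions'],2))
    print('shift',(M.T@(np.array([x,y,z])-s['tool_pos'])).round(4))
    a=np.radians(ang);T=np.array([[np.cos(a),np.sin(a),0],[np.sin(a),-np.cos(a),0],[0,0,-1.]])
    print('turn deg',np.degrees(R.from_matrix(M.T@T).as_rotvec()).round(2),'share',(np.degrees(R.from_matrix(M.T@T).as_rotvec())/120).round(4),'F',np.round(s['force'],1),'w',s['gripper_width'])
E
python3 -c "
from h import *
rel(.4942,.1773,.12,-6)"
```

```text
1.6 [ 0.47   -0.0473  0.2313] yaw 18.39596660265524 q [ 0.19  0.29 -0.26  1.98  0.09  0.89 -1.37]
shift [ 0.0938 -0.2053  0.1117]
turn deg [-0.09 -0.03 24.4 ] share [-0.0008 -0.0003  0.2033] F [-0.1 -0.8 -0.5] w 0.08547505978035762
```

>>> step_arm:
  moves:
    - [[0.016,-0.036,0,0,0,0,0],[0.016,-0.036,0,0,0,0,0],[0.016,-0.036,0,0,0,0,0],[0.016,-0.036,0,0,0,0,0],[0.016,-0.036,0,0,0,0,0]]

```text
t: 2.1
tool_pos: [0.4895, 0.1449, 0.2312]
ee_rot: [3.103, 0.492, -0.0]
force: [1.3, -0.9, -0.6]
gripper_width: 0.0851
grasp_force: 0.0
```

>>> step_arm:
  moves:
    - [[0,0,0.02,0,0,0.05,0],[0,0,0.02,0,0,0.05,0],[0,0,0.02,0,0,0.05,0],[0,0,0.02,0,0,0.05,0],[0,0,0,0,0,0,0]]

```text
t: 2.6
tool_pos: [0.4883, 0.1431, 0.1492]
ee_rot: [3.135, -0.166, -0.006]
force: [-0.4, -1.0, 0.1]
gripper_width: 0.0854
grasp_force: 0.0
```

```bash
python3 -c "
from h import *
rel(.4942,.1773,.10,-6)"
```

```text
2.6 [0.4883 0.1431 0.1492] yaw -6.065307100902535 q [-0.24  0.46 -0.22  1.97  0.14  0.73 -2.22]
shift [ 0.0024 -0.0348  0.0492]
turn deg [ 0.11  0.2  -0.07] share [ 0.0009  0.0017 -0.0005] F [-0.4 -1.   0.1] w 0.08540291090855044
```

>>> step_arm:
  moves:
    - [[0.001,-0.012,0.01,0,0.001,0,0],[0.001,-0.012,0.01,0,0.001,0,0],[0,-0.011,0.01,0,0,0,0],[0,0,0.01,0,0,0,0],[0,0,0,0,0,0,0]]

```text
t: 3.1
tool_pos: [0.4945, 0.1782, 0.1099]
ee_rot: [3.136, -0.161, 0.003]
force: [0.1, -0.1, -0.3]
gripper_width: 0.0856
grasp_force: 0.0
```

```bash
python3 -c "
from h import *
rel(.4942,.1773,.023,-6)
snap('scene','s1',(190,100,390,250),4)"
```

```text
3.1 [0.4945 0.1782 0.1099] yaw -5.88687642502286 q [-0.31  0.54 -0.2   1.96  0.17  0.66 -2.3 ]
shift [-0.0004  0.0009  0.0869]
turn deg [ 0.06 -0.13  0.11] share [ 0.0005 -0.0011  0.0009] F [ 0.1 -0.1 -0.3] w 0.08560454222902543
```

View pics/s1.png

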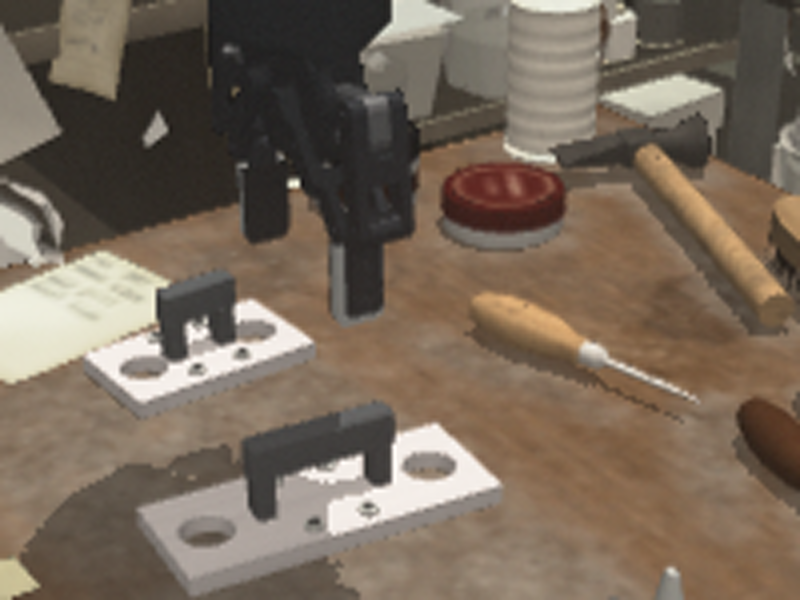

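The fingers, with tips at crop (265,240) and (357,320), stand above and either side of the long plate's handle at (245–395,405–515). I'll descend and close.

>>> step_arm:
  moves:
    - [[0,0.001,0.025,0,0,0,0],[0,0,0.025,0,0,0,0],[0,0,0.02,0,0,0,0],[0,0,0.013,0,0,0,0],[0,0,0.004,0,0,0,0]]

```text
t: 3.65
tool_pos: [0.4953, 0.1767, 0.0235]
ee_rot: [3.136, -0.164, 0.005]
force: [0.1, -0.1, -0.1]
gripper_width: 0.0857
grasp_force: 0.0
```

>>> step_arm:
  moves:
    - [[0,0,0,0,0,0,0.6],[0,0,0,0,0,0,0.8],[0,0,0,0,0,0,1],[0,0,0,0,0,0,1],[0,0,0,0,0,0,1]]

```text
t: 4.15
tool_pos: [0.4958, 0.177, 0.0248]
ee_rot: [3.137, -0.164, 0.007]
force: [-10.0, -0.2, 42.8]
gripper_width: 0.0132
grasp_force: 60.3
```

>>> step_arm:
  moves:
    - [[0,0,0,0,0,0,1],[0,0,0,0,0,0,1],[0,0,0,0,0,0,1]]

```text
t: 4.45
tool_pos: [0.4958, 0.177, 0.0249]
ee_rot: [3.137, -0.164, 0.007]
force: [-2.6, -2.2, 11.8]
gripper_width: 0.0129
grasp_force: 59.3
```

>>> step_arm:
  moves:
    - [[0,0,-0.01,0,0,0,1],[0,0,-0.02,0,0,0,1],[0,0,-0.03,0,0,0,1],[0,0,-0.03,0,0,0,1],[0,0,-0.02,0,0,0,1]]

```text
t: 4.95
tool_pos: [0.4953, 0.1774, 0.1367]
ee_rot: [-3.137, 0.163, -0.009]
force: [0.6, 0.5, -5.0]
gripper_width: 0.0131
grasp_force: 59.2
```

```bash
python3 -c "
from h import *
snap('scene','s2',(190,90,390,240),4)
rel(.4851,-.0338,.135,20.6)"
```

```text
5.0 [0.4964 0.1778 0.139 ] yaw -5.978144349253026 q [-0.3   0.5  -0.22  1.94  0.16  0.71 -2.28]
shift [0.0108 0.2116 0.0036]
turn deg [-1.000e-02 -4.900e-01 -2.658e+01] share [-1.000e-04 -4.000e-03 -2.215e-01] F [2.7 1.6 0.4] w 0.012795779021984666
```

View pics/s2.png

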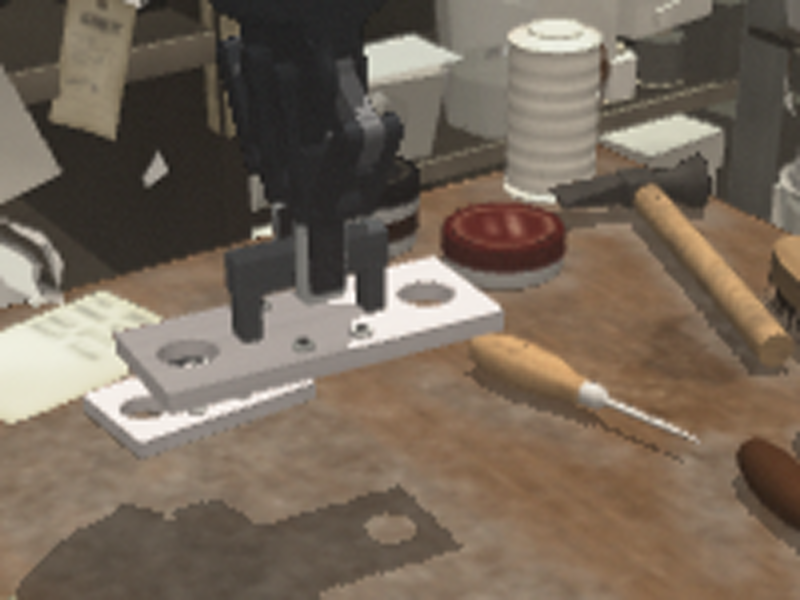

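The plate is lifted and hangs about level, with both holes visible at (188,353) and (425,292). I'll carry it over the jig.

>>> step_arm:
  moves:
    - [[0.001,0.02,0,0,0,0,1],[0.002,0.035,0,0,0,0,1],[0.002,0.04,0,0,0,0,1],[0.002,0.04,0,0,0,0,1],[0.002,0.035,0,0,0,0,1]]

```text
t: 5.5
tool_pos: [0.4857, 0.0053, 0.1344]
ee_rot: [3.137, -0.164, 0.006]
force: [0.1, -0.6, -3.9]
gripper_width: 0.013
grasp_force: 59.2
```

>>> step_arm:
  moves:
    - [[0.002,0.025,0,0,0,-0.04,1],[0,0.01,0,0,0,-0.055,1],[0,0,0,0,0,-0.055,1],[0,0,0,0,0,-0.05,1],[0,0,0,0,0,-0.02,1]]

```text
t: 6.0
tool_pos: [0.4853, -0.0281, 0.1343]
ee_rot: [3.09, 0.563, 0.006]
force: [0.2, -0.7, -4.2]
gripper_width: 0.0131
grasp_force: 59.3
```

>>> step_arm:
  moves:
    - [[0,0,0,0,0,0,1],[0,0,0,0,0,0,1]]

```text
t: 6.2
tool_pos: [0.4854, -0.0279, 0.1343]
ee_rot: [3.091, 0.555, 0.006]
force: [-0.2, 0.4, -4.4]
gripper_width: 0.0127
grasp_force: 59.3
```

```bash
python3 -c "
from h import *
rel(.4856,-.0332,.115,20.6)
snap('top','t2',(300,140,480,270),4.4)
snap('scene','s3',(240,160,440,310),4)"
```

```text
6.2 [ 0.4854 -0.0279  0.1343] yaw 20.3416055579681 q [ 0.19  0.46 -0.33  2.04  0.23  0.67 -1.5 ]
shift [-0.0018  0.005   0.0193]
turn deg [ 0.1  -0.2  -0.26] share [ 0.0008 -0.0017 -0.0022] F [-0.2  0.4 -4.4] w 0.012683291613870475
```

View pics/t2.png

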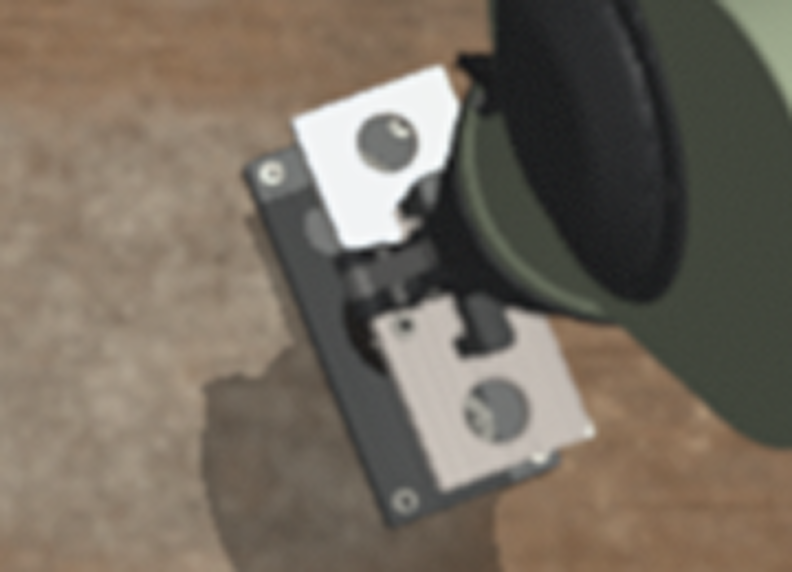

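View pics/s3.png

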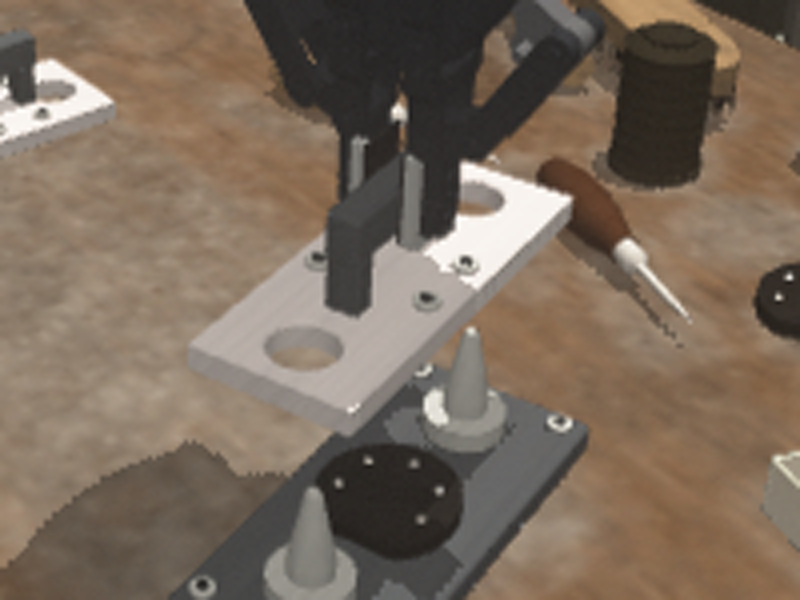

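Top crop: the holes are at (388,142) and (496,410). The scene crop shows the plate hanging above the pins, whose tips are at (312,490) and (470,330). I'll measure the hole positions and the tilt.

```bash
python3 - <<'E'
from h import *
D=np.load('pics/t2.npz')['d']
f=lambda x,y:((x+.5)/4.4-.5+300,(y+.5)/4.4-.5+140)
P=[]
for q in [(330,120),(430,80),(340,170),(350,230),(380,200),(400,330),(410,360),(430,410),(450,470),(560,360),(570,430),(520,460)]:
    u,v=f(*q);P.append(world("top",(u,v),d=D[round(v),round(u)]))
P=np.array(P);A=np.c_[P[:,:2],np.ones(len(P))];c=np.linalg.lstsq(A,P[:,2],rcond=None)[0]
print('slope deg',np.degrees(c[:2]),'resid',(A@c-P[:,2]).round(4),P[:,2].mean())
z=P[:,2].mean()-.001
a,b=[world("top",f(*q),z=z) for q in [(388,142),(496,410)]]
d=a-b;print(z,(a+b)/2,np.linalg.norm(d),np.degrees(np.arctan2(d[1],d[0])))
rel(.4856,-.0332,.115,20.6)
E
```

```text
slope deg [-0.80668069  0.77165092] resid [-0.0001 -0.0007  0.0008 -0.0002  0.0017 -0.0017 -0.0018  0.0006  0.0021
 -0.0001  0.0014 -0.0021] 0.12017872193321931
0.11917872193321931 [ 0.48425432 -0.02607892  0.11917872] 0.11603142240190872 20.013649113554155
6.3 [ 0.4855 -0.0279  0.1343] yaw 20.36737058330759 q [ 0.19  0.46 -0.33  2.04  0.23  0.67 -1.5 ]
shift [-0.0018  0.005   0.0193]
turn deg [ 0.11 -0.2  -0.23] share [ 0.0009 -0.0017 -0.0019] F [-0.1  0.7 -4.3] w 0.012543126839966109
```

>>> step_arm:
  moves:
    - [[-0.002,0.006,0,0,-0.002,-0.003,1],[0,0,0.01,0,0,0,1],[0,0,0.015,0,0,0,1],[0,0,0.01,0,0,0,1],[0,0,0,0,0,0,1]]

```text
t: 6.8
tool_pos: [0.485, -0.0342, 0.0978]
ee_rot: [3.089, 0.567, -0.004]
force: [0.2, -0.4, -3.2]
gripper_width: 0.0127
grasp_force: 59.2
```

```bash
python3 -c "
from h import *
rel(.485,-.0344,.075,20.6)
snap('top','t3');show('t3','t3c',(320,140,450,260),5)"
```

```text
6.8 [ 0.485  -0.0342  0.0978] yaw 20.794427294884514 q [ 0.18  0.52 -0.3   2.06  0.27  0.6  -1.52]
shift [0.     0.0002 0.0228]
turn deg [0.05 0.16 0.19] share [0.0004 0.0013 0.0016] F [ 0.2 -0.4 -3.2] w 0.01274485928853686
```

View pics/t3c.png

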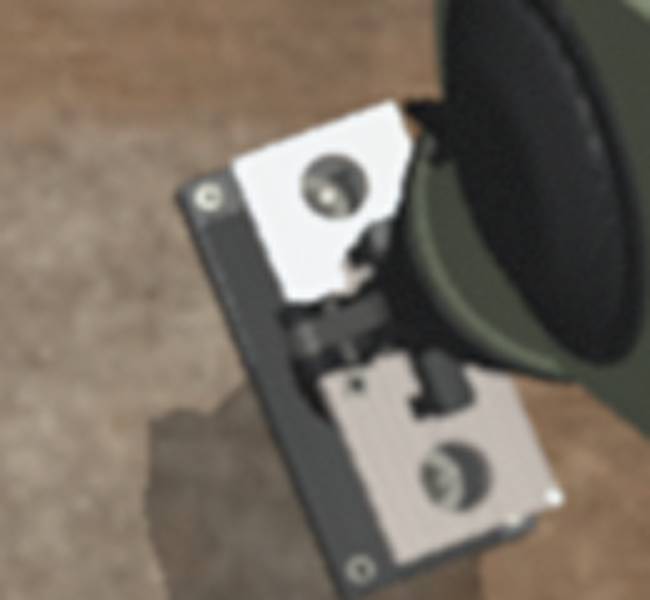

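The crop (5x) shows both holes, at (335,186) and (456,477), with pin and shoulder visible through each. A quick numeric check, then down.

```bash
python3 - <<'E'
from h import *
f=lambda x,y:((x+.5)/5-.5+320,(y+.5)/5-.5+140)
a,b=[world("top",f(*q),z=.082) for q in [(335,186),(456,477)]]
d=a-b;print((a+b)/2,np.linalg.norm(d),np.degrees(np.arctan2(d[1],d[0])))
E
```

```text
[ 0.48336352 -0.03259782  0.082     ] 0.11645725021808558 20.693910535495554
```

>>> step_arm:
  moves:
    - [[0,0,0.008,0,0,0,1],[0,0,0.01,0,0,0,1],[0,0,0.01,0,0,0,1],[0,0,0.005,0,0,0,1],[0,0,0,0,0,0,1]]

```text
t: 7.35
tool_pos: [0.4853, -0.0342, 0.0655]
ee_rot: [3.088, 0.567, -0.002]
force: [-0.6, 0.5, -4.3]
gripper_width: 0.0129
grasp_force: 59.2
```

>>> step_arm:
  moves:
    - [[0,0,0.003,0,0,0,1],[0,0,0.003,0,0,0,1],[0,0,0.003,0,0,0,1],[0,0,0.002,0,0,0,1],[0,0,0,0,0,0,1]]

```text
t: 7.85
tool_pos: [0.4857, -0.0343, 0.0551]
ee_rot: [3.088, 0.567, -0.001]
force: [-0.2, 1.2, -4.5]
gripper_width: 0.0128
grasp_force: 59.2
```

>>> step_arm:
  moves:
    - [[0,0,0.002,0,0,0,1],[0,0,0.002,0,0,0,1],[0,0,0.001,0,0,0,1],[0,0,0.001,0,0,0,1],[0,0,0,0,0,0,1]]

```text
t: 8.35
tool_pos: [0.4858, -0.0343, 0.0493]
ee_rot: [3.088, 0.567, -0.0]
force: [-1.0, 0.3, -3.0]
gripper_width: 0.0131
grasp_force: 59.3
```

```bash
python3 -c "
from h import *
rel(.485,-.0344,.049,20.6)
snap('scene','s4',(240,190,420,325),4.4)"
```

```text
8.35 [ 0.4858 -0.0343  0.0493] yaw 20.798866196506246 q [ 0.14  0.61 -0.26  2.08  0.32  0.49 -1.56]
shift [-0.0008 -0.0002  0.0003]
turn deg [0.1  0.03 0.2 ] share [0.0009 0.0002 0.0017] F [-1.   0.3 -3. ] w 0.013057098537309032
```

View pics/s4.png

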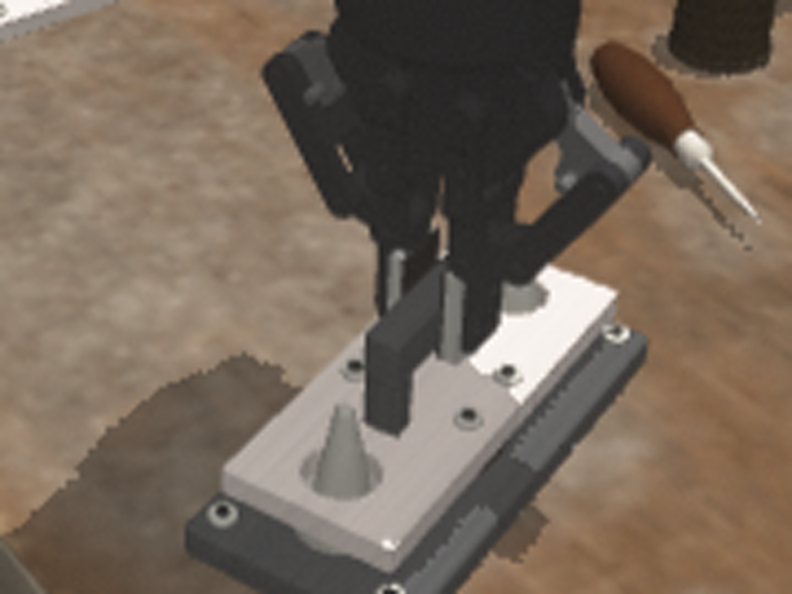

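Both pins stand in their holes, the near one at (342,465) and the far one at (522,295), with the plate nearly down. I'll creep to contact.

>>> step_arm:
  moves:
    - [[0,0,0.001,0,0,0,1],[0,0,0.001,0,0,0,1],[0,0,0,0,0,0,1]]

```text
t: 8.7
tool_pos: [0.4859, -0.0344, 0.0487]
ee_rot: [3.087, 0.566, 0.001]
force: [-12.5, -0.4, 38.6]
gripper_width: 0.0131
grasp_force: 65.4
```

>>> step_arm:
  moves:
    - [[0,0,-0.001,0,0,0,1],[0,0,0,0,0,0,0.8],[0,0,0,0,0,0,0.5],[0,0,0,0,0,0,0],[0,0,0,0,0,0,0]]

```text
t: 9.2
tool_pos: [0.4858, -0.0343, 0.0482]
ee_rot: [3.088, 0.567, -0.0]
force: [0.6, 0.2, 0.0]
gripper_width: 0.06
grasp_force: 0.0
```

>>> step_arm:
  moves:
    - [[0,0,0,0,0,0,0],[0,0,0,0,0,0,0],[0,0,0,0,0,0,0],[0,0,0,0,0,0,0]]

```text
t: 9.6
tool_pos: [0.4858, -0.0343, 0.0484]
ee_rot: [3.088, 0.567, -0.0]
force: [-0.1, 0.3, -0.4]
gripper_width: 0.0855
grasp_force: 0.0
```

>>> step_arm:
  moves:
    - [[0,0,-0.01,0,0,0,0],[0,0,-0.02,0,0,0,0],[0,0,-0.03,0,0,0,0],[0,0,-0.03,0,0,0,0],[0,0,-0.03,0,0,0,0]]

```text
t: 10.1
tool_pos: [0.4856, -0.034, 0.1703]
ee_rot: [3.088, 0.567, 0.0]
force: [-0.6, -0.3, 0.7]
gripper_width: 0.0856
grasp_force: 0.0
```

>>> step_arm:
  moves:
    - [[0,0.03,-0.02,0,0,0,0],[0,0.04,0,0,0,0,0],[0,0.04,0,0,0,0,0],[0,0.04,0,0,0,0,0],[0,0,0,0,0,0,0]]

```text
t: 10.6
tool_pos: [0.5395, -0.1795, 0.1891]
ee_rot: [3.088, 0.558, 0.0]
force: [-0.8, -0.0, -0.7]
gripper_width: 0.0854
grasp_force: 0.0
```

```bash
python3 - <<'E'
from h import *
snap('scene','s5',(240,190,420,325),4.4)
p,d=imaging.snapshot('top')
C=np.array([.4841,-.0338]);a=np.radians(20.6);ex=np.array([np.cos(a),np.sin(a)]);ey=np.array([-ex[1],ex[0]])
c=imaging.calibration('top')
for x in (-75,-40,40,75):
  for y in (-26,26):
    w=np.r_[C+ex*x/1e3+ey*y/1e3,.034]
    u,v=cv2.projectPoints(w[None],c['rvec'],c['tvec'],c['camera_matrix'],None)[0].ravel()
    print(x,y,p[round(v),round(u)],world('top',(u,v),d=d[round(v),round(u)])[2].round(4))
E
```

```text
-75 -26 [238 241 241] 0.0345
-75 26 [237 240 241] 0.0345
-40 -26 [237 240 239] 0.0312
-40 26 [236 239 240] 0.0345
40 -26 [237 240 240] 0.0334
40 26 [236 239 241] 0.0357
75 -26 [238 240 241] 0.0352
75 26 [237 239 240] 0.0319
```

View pics/s5.png

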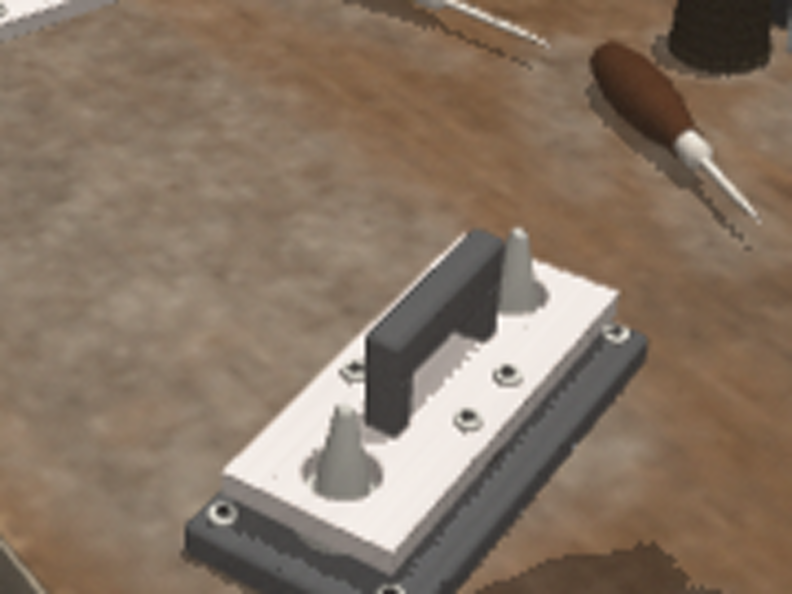

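The plate lies flat with its top at about 0.034 all over. Both pins stand through it, at (345,450) and (517,270), and the gripper is clear.

```bash
python3 -c "
from h import *
print(env.finish_job())"
```

```text
the job is handed in; nothing more can be done
None
```

The long guide plate lies flat and fully down on both pin shoulders; the short plate was not touched, and I handed the job in at about 10.7 s with the gripper clear.

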